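# Fit an adjustable wrench to the batter depositor's loose hold-down nut and tighten it

## Task

One of the two brass hold-down nuts on the batter depositor's base plate has worked loose: it is the one nearer the robot, whose yellow mark no longer lines up with the yellow line on the plate. Slip the adjustable wrench, still wide open and lying flat on the plate, fully onto that nut, roll its worm with a fingertip until the jaws just fit the nut, and only then swing the handle clockwise until the nut comes up hard with its mark on the line. Let go and leave the wrench fitted on the nut, and leave the other things on the worktop where they are.

Things in the scene. Friction and masses are not known exactly. Their poses are not given: they have to be found in the camera images.
- wrench: steel 250 mm adjustable wrench, 0.46 kg. Origin on its underside, where a fitted nut's centre lies. x: out of the mouth, y: to the fixed jaw, z up. Fixed jaw face at y = 13.5 mm, sliding jaw face at y = 13.5 minus the opening, tips at x = 14, bottom of the mouth at x = -17. Outside the jaws reach y = 35 and 20 mm beyond the sliding face. Head 16 mm thick, back to x = -72
- handle (a point): point on the wrench's handle, mid-thickness, 160 mm from the wrench's origin in direction (-0.924, -0.383, 0) of its frame, axes as the wrench's. The handle is straight along that line: 24 mm wide, 11 mm thick, its underside flush with the head's, clear from 70 to 190 mm out, with a round 30 mm end centred 207 mm out. Centre of mass 73 mm out along it
- jaw (a joint): opening between the jaw faces, m: 0.0296 to 0.0305 at the start, about 0.027 when fitted to the nut. The worm moves it; up to about 140 N on the jaw itself does not
- worm: knurled adjusting worm in the wrench's head, 18 mm diameter, 20 mm long, origin at its centre: 36 mm behind the wrench's origin, 8 mm to its -y side, 9.6 mm up, so 2.6 mm proud of the head. It rolls endlessly about the wrench's y axis. A fingertip pressing on top (10 to 15 N) and stroking towards the mouth (wrench +x) closes the jaws, the other way opens them
- worm_top (a point): highest point of the worm, 18.6 mm above the wrench's underside; axes as the wrench's. 2.2 mm of jaw travel takes one turn (57 mm of stroke in all), so lift, go back and stroke again several times. Rolling takes about 5 N along the stroke; once the jaws are on the nut the worm stops and the finger slips over it
- nut (a joint): how far the loose nut is turned, rad, growing clockwise seen from above: 0 to 0.2 at the start, hard stop at 0.75 (mark on the line). A self-locking nut, equally stiff all the way, about 0.6 N m, then it stops dead
- nut_seat (a point): centre of the loose nut's underside, on the base plate. Brass hexagon nut, 27 mm across flats, 31.2 across corners, 16 high, on a vertical stud ending 10 mm above it. z up, x to the corner with the yellow mark; flats face 30, 90, 150 deg.. from x. The wrench goes on with its x along this x, from the side opposite the mark, handle to the right (-y): there is room to swing it
- nut_mark (a point): the marked corner of the loose nut, on its upper face, 15.6 mm from the nut's axis, axes as nut_seat's
- depositor: batter depositor, fixed: grey base plate 250 x 515 x 6 mm, origin on the worktop, 215 mm behind its front (-y) edge. The loose nut is at (-75, -115) mm, a tight one like it at (75, -115). Hopper (186 mm wide, from 150 to 420 mm up) at (0, 195), column at (0, 255)
- towel_roll: white paper towel roll standing, 110 mm diameter, 210 mm high, origin at the bottom centre
- sauce_bottle: yellow bottle with red cap, 56 mm diameter, 150 mm high, origin at the bottom centre
- screwdriver: screwdriver lying on the worktop, left of the robot
- sugar_shaker: steel shaker tin, 74 mm diameter, 110 mm high, origin at the bottom centre
- brush: oil brush lying on the worktop, left of the robot's front

How it is judged:
On the way, in this order (a step that is already met when the one before it is completed fails the run):
1. the wrench lies flat on the plate with its still open jaws (over 29 mm) fully round the nut (x of nut_seat in the frame of wrench between -0.006 and 0.007 m and y of nut_seat in the frame of wrench between -0.007 and 0.003 m and z of nut_seat in the frame of wrench between -0.004 and 0.004 m and value of joint jaw above 0.0292 m and distance of nut_mark from where it was at the start of the episode below 0.003 m), for 0.2 s.
2. a fingertip rolls the worm and the jaws come in (opening under 29 mm), the wrench still on the nut (x of nut_seat in the frame of wrench between -0.006 and 0.007 m and y of nut_seat in the frame of wrench between -0.007 and 0.003 m and z of nut_seat in the frame of wrench between -0.004 and 0.004 m and contact force between the fingers and worm above 0.5 N and value of joint jaw below 0.029 m), for 0.02 s.
3. the jaws just fit: opening within 1 mm of the nut's 27 mm, the nut not yet turned (x of nut_seat in the frame of wrench between -0.006 and 0.007 m and y of nut_seat in the frame of wrench between -0.007 and 0.003 m and z of nut_seat in the frame of wrench between -0.004 and 0.004 m and value of joint jaw below 0.028 m and distance of nut_mark from where it was at the start of the episode below 0.003 m), for 0.2 s.
4. the nut is turned up hard, the wrench on it (x of nut_seat in the frame of wrench between -0.006 and 0.007 m and y of nut_seat in the frame of wrench between -0.007 and 0.003 m and z of nut_seat in the frame of wrench between -0.004 and 0.004 m and value of joint nut above 0.71 rad), for 0.2 s.
At the end, for the whole second after the job is handed in: the nut is turned up to its stop (joint over 0.71 of 0.75 rad, mark on the line), the wrench lies at rest fitted on it: flat on the plate, the nut fully between the jaws (its centre within 6 mm of the wrench's origin), opening under 28.5 mm (all of step 4 and value of joint jaw below 0.0285 m and linear speed of wrench below 0.02 m/s); the robot touches nothing.
It fails at once if the nut is turned (its corner by over 3 mm) while the jaws are still loose (over 28.5 mm) (distance of nut_mark from where it was at the start of the episode above 0.003 m and value of joint jaw above 0.0285 m).
It fails at once if another thing on the worktop is moved by over 30 mm (distance of any of towel_roll, sauce_bottle, screwdriver, sugar_shaker, brush from where it was at the start of the episode above 0.03 m).
It also fails if it takes over 72 s, if anything falls off the work surface, if the arm or the gripper's body presses on something with over 40 N, if the wrist force passes 120 N, or if a joint passes its speed limit or range.

## Robot

A 7-joint arm with a two-finger parallel gripper is mounted at the origin on the work surface. World frame = base frame: x ahead of the robot, y to its left, z up, the work surface at z = 0. Lengths are in m, angles in rad, forces in N, time in s.
With the tool pointing down it reaches from about 0.425 to 0.925 m from the base axis. Payload 6.8 kg.
Tool frame: the origin (TCP) lies at the very end of the fingers, on their centre line; the grasp point (between the pads) lies 19 mm behind it; z points along the fingers, x is the direction in which the jaws open and shut, and the axes are right-handed (so a half turn about z gives the same grasp; the last joint's range is limited). The gripper opens to 85 mm and grips with 20 to 120 N. Pads are 22 mm wide; open, the fingers measure 114 mm over their backs; the gripper's body (76 mm by 85 mm) begins 54 mm behind the grasp point. The pads swing forward as they close: fully open they stand 13 mm farther back than shut.
Start: joints at [-1.38, 0.477, 0.022, 1.555, -0.011, 1.109, -0.083], TCP at [0.199, 0.645, 0.231] pointing down, gripper open.
Joint ranges: [-2.96, 2.96], [-0.34, 2.1], [-1.41, 1.46], [0.24, 2.44], [-1.37, 4.51], [0.17, 1.92], [-2.96, 2.96]. Speed limits (rad/s): [2.39, 2.39, 3.14, 3.14, 3.14, 3.14, 3.14].

## Interface

Orientations are given as a rotation vector (axis times angle).
In Python, from bench import get_obs, imaging, hand_in gives the robot as it stands.
- The arm moves only by the tool send_rows, never from a script. Its argument "motion" is a list of rows, each an object with "dp": the shift along the world's x, y, z in m, a list of three; "rot": the turn, a rotation vector about the world's x, y, z in rad, a list of three; "grip": the finger opening in m, from 0 to 0.0854. In form: [{"dp": [dx, dy, dz], "rot": [ax, ay, az], "grip": grip}, ...]. A call has 1 to 20 rows; each row shifts and turns the pose as measured when the row begins; what a row does not reach is not made up. A row lasts 1/8 s, in which the tool goes at most 62.5 mm and 10.7 degrees, less where a joint would pass 70% of its speed; a pose out of reach is approached as far as the arm can. A call is refused whole if a number of a shift passes 0.0625 or a number of a turn 0.188, either way. A call with a gripper value outside its range is refused whole. The fingers move at their own pace and stop on an object; "grip_force" is the grip in N (left out, the last holds). Time passes only in rows, so rows that do not move let the fingers close. It gives the time, the measured TCP pose, the force and the opening at its end, in the units of the state.
- get_obs(): the state, without advancing time (a new reading comes with each control period).
- imaging.grab_frame(name): name is "side" or "top"; returns a dict with "img" (400x640x3 uint8, red, green, blue), "fx", "fy", "cx", "cy" (pixels), "D" ([k1, k2, p1, p2, k3] as OpenCV has them; the pictures are not rectified), "R" (3x3) and "t" (3): a world point X has camera coordinates R X + t. Camera axes: x right, y down, z forward; pixel columns grow to the right and rows downward; lengths in m; the calibration is good to about 2 mm. A picture is of the moment at which its call begins. There is no depth.
- hand_in(): hands the job in, once; it reports no verdict.
The state is a dict: "clock": time; "joints": joint angles; "qvel": joint speeds; "tau": joint torques, N m; "tcp_pos": TCP position; "orientation": TCP orientation; "contact_force": force on the tool from outside, world axes, zero at the start; "moment": the same for the moment, N m; "grip_width": finger opening in m.
Only numpy, scipy, OpenCV 4.12 (cv2) and the standard library are available. Lean on these libraries where they do the work, as an engineer would, in place of code of your own. Each camera call takes 0.05 s, during which the arm holds its last target. There are 200 camera calls.

## Working session

There is one attempt and no reset: what is moved stays moved. The work goes in short steps, Python scripts to look and compute and a tool call to move; the robot and the scene stay as the last step left them, time stands still between calls to the robot, and variables do not carry over. Pictures are saved under pics/ and viewed, about 8 in all and at most 12, crops included, and the job is handed in when it is done.

Besides the shell and the picture viewer there is one more tool, called after ">>>" as a command line: name --argument value ..., lists and objects as JSON in quotes. send_rows: Moves the arm, as the interface text tells. Its arguments: {"type":"object","properties":{"motion":{"type":"array","items":{"type":"object","properties":{"dp":{"type":"array","items":{"type":"number"}},"rot":{"type":"array","items":{"type":"number"}},"grip":{"type":"number"}}}},"grip_force":{"type":"number"}},"required":["motion"]}

```bash
mkdir -p pics
python3 - <<'E'
from bench import get_obs, imaging
import cv2,numpy as np
o=get_obs();print(o)
for n in("top","side"):
    f=imaging.grab_frame(n);cv2.imwrite(f"pics/{n}0.png",f["img"][:,:,::-1]);np.save(f"pics/{n}0.npy",f["img"])
    print(n,f["fx"],f["fy"],f["cx"],f["cy"],f["D"],f["R"],f["t"],-np.array(f["R"]).T@np.array(f["t"]))
E
```

```text
{'clock': 0.0, 'joints': array([-1.38011518,  0.47779019,  0.02235759,  1.5564682 , -0.01149712,
        1.10928389, -0.08309581]), 'qvel': array([ 6.36345950e-04,  7.67373892e-04, -8.08968610e-04, -1.04177082e-03,
        1.48002715e-04, -1.26932275e-05,  1.40918990e-03]), 'tau': array([-8.21931990e-04, -5.96452582e+01,  1.60698362e+00, -2.81206530e+01,
        1.22669328e-02,  9.42428451e-03,  4.11067191e-06]), 'tcp_pos': array([0.19854084, 0.64451761, 0.23032563]), 'orientation': array([ 2.52635553e+00,  1.86537283e+00, -2.15688704e-03]), 'contact_force': array([-0.54703275,  0.04891509,  0.34186444]), 'moment': array([ 0.05914412, -0.00874885, -0.00165472]), 'grip_width': 0.085519839046339}
top 442.30329174128826 442.30329174128826 321.65746576688264 194.8744222904712 [-0.11770863  0.          0.          0.          0.        ] [[-9.50084010e-04 -9.99954513e-01  9.49044105e-03]
 [-9.90763798e-01 -3.45597310e-04 -1.35598591e-01]
 [ 1.35595703e-01 -9.53161547e-03 -9.90718403e-01]] [0.04642273 0.55042008 1.3170822 ] [0.36678971 0.05916476 1.37905319]
side 406.8446496545809 406.8446496545809 319.8580420204201 211.16254686107092 [-0.01752944  0.          0.          0.          0.        ] [[ 0.81386993 -0.58072924 -0.01921679]
 [-0.44013037 -0.59455943 -0.67289252]
 [ 0.37934284  0.55610488 -0.73949062]] [-0.40803554  0.30812397  1.03214619] [ 0.07616531 -0.62774169  0.9627556 ]
```

View pics/top0.png

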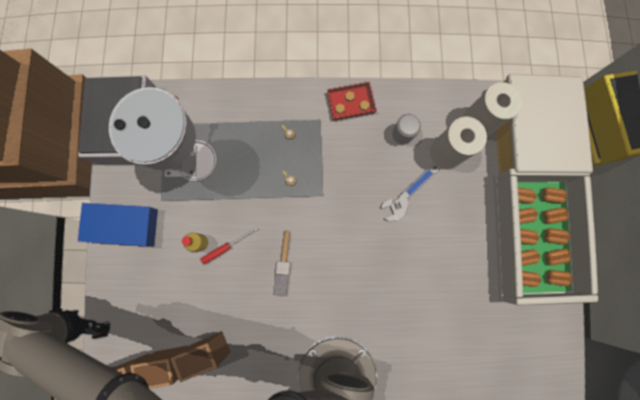

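View pics/side0.png

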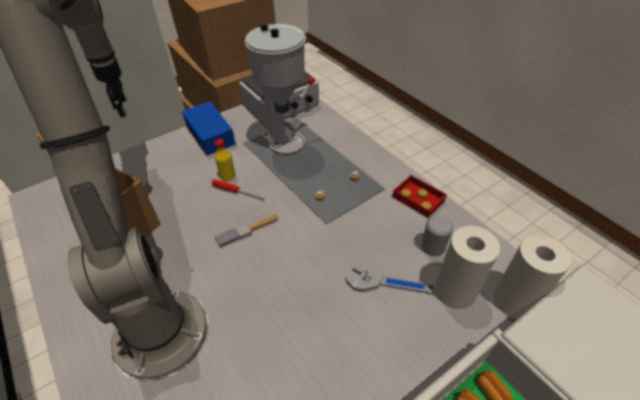

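The wrench lies on the worktop at about (395,205) in the top view. The loose nut is at (290,180) in the top view and (320,194) in the side view. I'll zoom in on both.

Run:
```python
import cv2,numpy as np
t=np.load("pics/top0.npy")[:,:,::-1];s=np.load("pics/side0.npy")[:,:,::-1]
def c(i,x,y,w,h,W,H): return cv2.resize(i[y:y+h,x:x+w],(W,H),interpolation=cv2.INTER_CUBIC)
a=np.hstack([c(t,272,160,40,30,400,300),c(s,300,176,40,30,400,300)])
b=np.hstack([c(t,372,155,80,60,400,300),c(s,340,250,100,75,400,300)])
cv2.imwrite("pics/z.png",np.vstack([a,b]))
```

```text
(no output)
```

View pics/z.png

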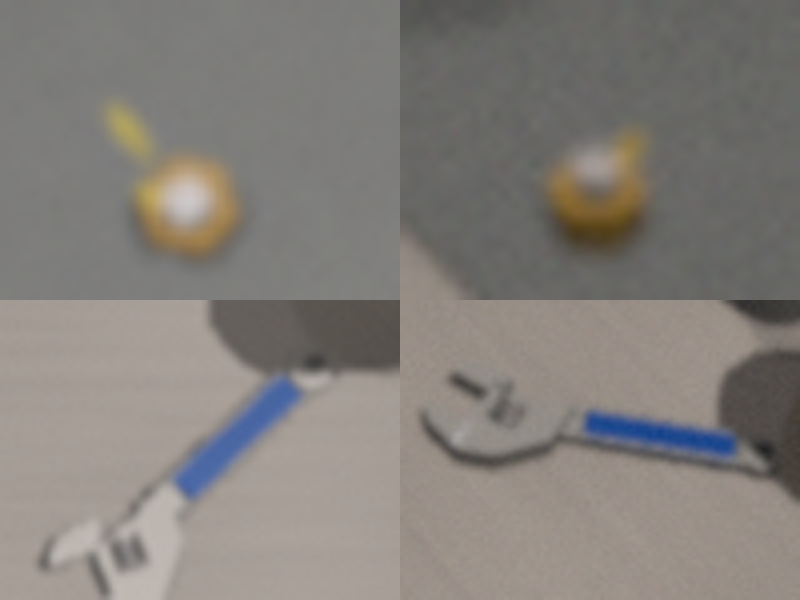

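The crops show the nut at top (290.7,180.3), with its mark pointing left (about +y) and the plate line up-left. The wrench mouth faces image-left, its handle runs up-right, and the end sits close to the towel roll. Next I'll measure these.

```bash
cat > h.py <<'E'
import cv2,numpy as np
from bench import get_obs, imaging
def ray(f,px):
    K=np.array([[f["fx"],0,f["cx"]],[0,f["fy"],f["cy"]],[0,0,1]]);R=np.array(f["R"]);t=np.array(f["t"])
    p=cv2.undistortPoints(np.array(px,float).reshape(-1,1,2),K,np.array(f["D"]))[:,0]
    d=np.c_[p,np.ones(len(p))]@R; return -R.T@t,d
def plane(f,px,z):
    c,d=ray(f,px); return (c+d*((z-c[2])/d[:,2])[:,None])[:,:2]
def tri(f1,p1,f2,p2):
    c1,d1=ray(f1,[p1]);c2,d2=ray(f2,[p2]);A=np.c_[d1[0],-d2[0]];s=np.linalg.lstsq(A,c2-c1,rcond=None)[0]
    a=c1+s[0]*d1[0];b=c2+s[1]*d2[0];return (a+b)/2,np.linalg.norm(a-b)
def rect(f,o,yaw,z,xr,yr,mm):
    "metric view of plane z: up = frame x, left = frame y; xr,yr in m (lo,hi)"
    xs=np.arange(xr[1],xr[0],-mm);ys=np.arange(yr[1],yr[0],-mm);Y,X=np.meshgrid(ys,xs)
    c,s=np.cos(yaw),np.sin(yaw);W=np.stack([o[0]+c*X-s*Y,o[1]+s*X+c*Y,0*X+z],-1).reshape(-1,3)
    K=np.array([[f["fx"],0,f["cx"]],[0,f["fy"],f["cy"]],[0,0,1]])
    p=cv2.projectPoints(W,cv2.Rodrigues(np.array(f["R"]))[0],np.array(f["t"]),K,np.array(f["D"]))[0].reshape(*X.shape,2).astype(np.float32)
    return cv2.remap(f["img"],p[...,0],p[...,1],cv2.INTER_CUBIC)[:,:,::-1]
def proj(f,P):
    K=np.array([[f["fx"],0,f["cx"]],[0,f["fy"],f["cy"]],[0,0,1]])
    return cv2.projectPoints(np.array(P,float).reshape(-1,3),cv2.Rodrigues(np.array(f["R"]))[0],np.array(f["t"]),K,np.array(f["D"]))[0][:,0]
def hsv(f): return cv2.cvtColor(f["img"],cv2.COLOR_RGB2HSV)
def blobs(m,win,amin=5):
    x,y,w,h=win;k=np.zeros_like(m);k[y:y+h,x:x+w]=m[y:y+h,x:x+w]
    n,l,st,c=cv2.connectedComponentsWithStats(k);return [(c[i],st[i],l==i) for i in range(1,n) if st[i][4]>=amin]
E
python3 - <<'E'
from h import *
T=imaging.grab_frame("top");S=imaging.grab_frame("side")
B={}
for n,f,w in(("top",T,(270,115,35,80)),("side",S,(305,160,65,45))):
    m=cv2.inRange(hsv(f),(8,75,60),(35,255,255))
    B[n]=blobs(m,w)
    for c,st,_ in B[n]: print(n,"brass",c,st)
for n,f,w in(("top",T,(370,150,80,70)),("side",S,(370,260,70,40))):
    h=hsv(f);m=cv2.inRange(h,(95,110,50),(130,255,255))
    c,st,k=max(blobs(m,w),key=lambda b:b[1][4])
    p=plane(f,np.argwhere(k)[:,::-1],0.011);mu=p.mean(0);u=np.linalg.svd(p-mu)[2][0]
    if u[0]<0:u=-u
    q=(p-mu)@u; print(n,"blue",mu,"dir deg",np.degrees(np.arctan2(u[1],u[0])),q.min(),q.max())
E
```

```text
top brass [288.20338983 132.93220339] [282 125  13  14  59]
top brass [284.33333333 172.44444444] [283 171   4   4   9]
top brass [290.36734694 180.67346939] [286 176  10  10  49]
side brass [354.52631579 176.12280702] [350 170  10  11  57]
side brass [319.6984127  195.82539683] [315 189  10  12  63]
top blue [ 0.59492369 -0.26125826] dir deg -47.912981848223325 -0.0455276165150254 0.04693612422178804
side blue [ 0.59628788 -0.26468658] dir deg -47.62323166149809 -0.0488074637966865 0.04863269432075689
```

Run:
```python
from h import *
T=imaging.grab_frame("top");S=imaging.grab_frame("side")
u=np.array([np.cos(np.radians(-47.8)),np.sin(np.radians(-47.8))])
o=np.array([0.5956,-0.2630])-0.14*u; yaw=np.radians(109.7)
print("o",o)
mm=0.0004
ims=[]
for f in(T,S):
    a=rect(f,o,yaw,0.016,(-0.08,0.04),(-0.08,0.06),mm)
    for k in range(-7,4): cv2.line(a,(0,int((0.04-k*.01)/mm)),(6,int((0.04-k*.01)/mm)),(0,0,255) if k else (0,255,0),1)
    for k in range(-7,6): cv2.line(a,(int((0.06-k*.01)/mm),0),(int((0.06-k*.01)/mm),6),(0,0,255) if k else (0,255,0),1)
    ims.append(a)
# nut, coarse centre from brass
pn,e=tri(T,(290.4,180.5),S,(319.7,195.3));print("nut",pn,e)
pf,e=tri(T,(289.0,133.9),S,(354.4,176.0));print("far",pf,e)
print(plane(T,[(290.4,180.5)],.014),plane(S,[(319.7,195.5)],.014))
b=[cv2.resize(rect(f,pn[:2],0,0.022,(-0.025,0.025),(-0.03,0.04),0.0002),(350,250)) for f in(T,S)]
cv2.imwrite("pics/w.png",np.vstack([np.hstack(ims),np.hstack(b)]))
```

```text
o [ 0.50155912 -0.15928736]Traceback (most recent call last):
  File "<stdin>", line 10, in <module>
cv2.error: OpenCV(4.12.0) :-1: error: (-5:Bad argument) in function 'line'
> Overload resolution failed:
>  - Layout of the output array img is incompatible with cv::Mat
>  - Expected Ptr<cv::UMat> for argument 'img'
```

```bash
sed -i 's/return cv2.remap(\(.*\))\[:,:,::-1\]/return cv2.remap(\1)[:,:,::-1].copy()/' h.py
python3 - <<'E'
from h import *
T=imaging.grab_frame("top");S=imaging.grab_frame("side")
u=np.array([np.cos(np.radians(-47.8)),np.sin(np.radians(-47.8))])
o=np.array([0.5956,-0.2630])-0.14*u; yaw=np.radians(109.7)
print("o",o)
mm=0.0004
ims=[]
for f in(T,S):
    a=rect(f,o,yaw,0.016,(-0.08,0.04),(-0.08,0.06),mm)
    for k in range(-7,4): cv2.line(a,(0,int((0.04-k*.01)/mm)),(6,int((0.04-k*.01)/mm)),(0,0,255) if k else (0,255,0),1)
    for k in range(-7,6): cv2.line(a,(int((0.06-k*.01)/mm),0),(int((0.06-k*.01)/mm),6),(0,0,255) if k else (0,255,0),1)
    ims.append(a)
pn,e=tri(T,(290.4,180.5),S,(319.7,195.3));print("nut",pn,e)
pf,e=tri(T,(289.0,133.9),S,(354.4,176.0));print("far",pf,e)
print(plane(T,[(290.4,180.5)],.014),plane(S,[(319.7,195.5)],.014))
b=[cv2.resize(rect(f,pn[:2],0,0.022,(-0.025,0.025),(-0.03,0.04),0.0002),(350,250)) for f in(T,S)]
cv2.imwrite("pics/w.png",np.vstack([np.hstack(ims),np.hstack(b)]))
E
```

```text
o [ 0.50155912 -0.15928736]
nut [0.60058581 0.14283459 0.01522602] 0.004005372930897733
far [0.75118018 0.14907788 0.01293422] 0.003222423669225541
[[0.59898456 0.14380341]] [[0.60263884 0.1423754 ]]
```

View pics/w.png

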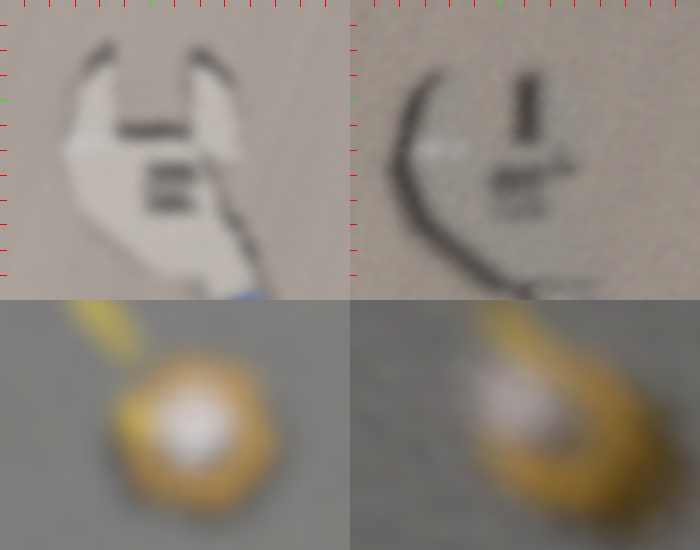

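The rectified view puts the wrench origin near (0.501,-0.158) with yaw about 110° and opening about 30 mm. The nut is near (0.600,0.1433) with its mark at about 75°. I'll check the towel roll clearance and fit the mark angle numerically.

Run:
```python
from h import *
T=imaging.grab_frame("top");S=imaging.grab_frame("side")
print("roll",plane(T,[(466,136)],.21),plane(S,[(476,244)],.21),"roll2",plane(T,[(503,100)],.21),"shaker",plane(T,[(409,123)],.11))
print("bottle",plane(S,[(226,178)],.0),"ringend",plane(T,[(372+315/5,155+78/5)],.008))
n=np.array([.6000,.1435])
a=rect(T,n,0,0.022,(-0.03,0.03),(-0.03,0.03),0.0002)
h=cv2.cvtColor(a,cv2.COLOR_BGR2HSV)
yy,xx=np.mgrid[:a.shape[0],:a.shape[1]];X=(150-yy)*.2;Y=(150-xx)*.2;r=np.hypot(X,Y)
hist=[]
m=(h[...,1]>75)&(r<19)
print("brass centre",X[m].mean(),Y[m].mean(),m.sum()*.04)
w=((h[...,0]>=22)&(h[...,0]<=32)&(h[...,1]>100)&(r<18)&(r>7))
print("mark",X[w].mean(),Y[w].mean(),w.sum(),np.degrees(np.arctan2(Y[w].mean(),X[w].mean())))
th=np.arctan2(Y,X)
mm=(h[...,1]>75)&(r<19)
for q in range(-180,180,15):
    s=np.abs(np.degrees(th)-q)<5
    print(q,round(r[s&mm].max(),1),round(float(h[...,0][s&(r>9)&(r<14)].mean()),1),end=" | ")
b=rect(T,n,0,0.006,(-0.01,0.06),(-0.01,0.06),0.0002);h=cv2.cvtColor(b,cv2.COLOR_BGR2HSV)
m=(h[...,0]>=22)&(h[...,0]<=35)&(h[...,1]>75);yy,xx=np.nonzero(m);X=60-yy*.2;Y=60-xx*.2;k=np.hypot(X,Y)>19
P=np.c_[X,Y][k];u=np.linalg.svd(P-P.mean(0))[2][0];print("\nline",P.mean(0),np.degrees(np.arctan2(*P.mean(0)[::-1])),u)
```

```text
roll [[ 0.69145762 -0.35189734]] [[ 0.69325788 -0.36048876]] roll2 [[ 0.79871803 -0.46697919]] shaker [[ 0.75759995 -0.2145625 ]]
bottle [[0.39791253 0.41794421]] ringend [[ 0.63264513 -0.31531627]]
brass centre -2.4985523747560183 0.1904847104749512 491.84000000000003
mark 2.0306748466257667 12.755828220858897 652 80.95465334881462
-180 16.7 17.8 | -165 17.4 18.0 | -150 17.2 18.3 | -135 16.5 18.5 | -120 16.4 18.0 | -105 16.1 18.2 | -90 15.2 17.9 | -75 14.1 18.1 | -60 14.1 18.6 | -45 14.3 18.0 | -30 14.0 17.8 | -15 13.4 17.7 | 0 13.4 17.6 | 15 14.1 17.8 | 30 13.9 17.8 | 45 13.6 18.2 | 60 15.0 20.2 | 75 16.4 21.9 | 90 16.5 21.4 | 105 15.9 19.8 | 120 16.1 18.1 | 135 16.7 17.7 | 150 16.6 17.7 | 165 15.9 17.7 | 
line [25.48443163 20.01902801] 38.15103459346174 [-0.78974518 -0.61343504]
```

>>> send_rows --motion '[{"dp": [0.03,-0.048,0],"rot": [0,0,-0.06],"grip": 0.05},{"dp": [0.03,-0.048,0],"rot": [0,0,-0.06],"grip": 0.05},{"dp": [0.03,-0.048,0],"rot": [0,0,-0.06],"grip": 0.05},{"dp": [0.03,-0.048,0],"rot": [0,0,-0.06],"grip": 0.05},{"dp": [0.03,-0.048,0],"rot": [0,0,-0.06],"grip": 0.05},{"dp": [0.03,-0.048,0],"rot": [0,0,-0.06],"grip": 0.05},{"dp": [0.03,-0.048,0],"rot": [0,0,-0.06],"grip": 0.05},{"dp": [0.03,-0.048,0],"rot": [0,0,-0.06],"grip": 0.05},{"dp": [0.03,-0.048,0],"rot": [0,0,-0.06],"grip": 0.05},{"dp": [0.03,-0.048,0],"rot": [0,0,0],"grip": 0.05},{"dp": [0.009,-0.048,0],"rot": [0,0,0],"grip": 0.05},{"dp": [0.009,-0.048,0],"rot": [0,0,0],"grip": 0.05},{"dp": [0.009,-0.048,0],"rot": [0,0,0],"grip": 0.05},{"dp": [0.009,-0.048,0],"rot": [0,0,0],"grip": 0.05},{"dp": [0.009,-0.048,0],"rot": [0,0,0],"grip": 0.05},{"dp": [0.009,-0.048,0],"rot": [0,0,0],"grip": 0.05},{"dp": [0.009,-0.048,0],"rot": [0,0,0],"grip": 0.05},{"dp": [0,0,0],"rot": [0,0,0],"grip": 0.05}]' --grip_force 80

```text
clock: 2.75
tcp_pos: [0.5686, -0.1976, 0.2361]
orientation: [-2.94, -1.102, -0.021]
contact_force: [-0.5, 0.4, -0.5]
grip_width: 0.0504
```

```bash
cat >> h.py <<'E'
from scipy.spatial.transform import Rotation as Ro
def go(p,yaw):
    "remaining shift and turn to TCP p, tool down, tool x at yaw (deg)"
    o=get_obs();R=Ro.from_rotvec(o["orientation"])
    G=Ro.from_euler("z",yaw,degrees=True)*Ro.from_euler("x",np.pi)
    print("dp",np.round(np.array(p)-o["tcp_pos"],4),"rot",np.round((G*R.inv()).as_rotvec(),4),"F",np.round(o["contact_force"],1),"w",round(o["grip_width"],4),"t",o["clock"])
E
python3 -c "
from h import *
go([.5684,-.2323,.06],42.2)"
```

```text
dp [-0.0002 -0.0347 -0.1761] rot [-0.0067  0.0119  0.0191] F [-0.5  0.4 -0.5] w 0.0504 t 2.75
```

>>> send_rows --motion '[{"dp": [0,-0.0347,-0.04],"rot": [-0.0067,0.0119,0.0191],"grip": 0.05},{"dp": [0,0,-0.05],"rot": [0,0,0],"grip": 0.05},{"dp": [0,0,-0.05],"rot": [0,0,0],"grip": 0.05},{"dp": [0,0,-0.035],"rot": [0,0,0],"grip": 0.05},{"dp": [0,0,0],"rot": [0,0,0],"grip": 0.05}]'

```text
clock: 3.38
tcp_pos: [0.5709, -0.2281, 0.0578]
orientation: [-2.927, -1.139, -0.008]
contact_force: [0.6, 0.0, 0.6]
grip_width: 0.0498
```

Run:
```python
from h import *
go([.5684,-.2323,.003],42.2)
T=imaging.grab_frame("top");S=imaging.grab_frame("side")
cv2.imwrite("pics/g1.png",np.hstack([cv2.resize(f["img"][y:y+60,x:x+80,::-1],(400,300),interpolation=3) for f,x,y in((T,370,150),(S,355,245))]))
```

```text
dp [-0.0025 -0.0042 -0.0548] rot [-0.0027  0.0044 -0.0057] F [0.6 0.  0.6] w 0.0498 t 3.375
```

View pics/g1.png

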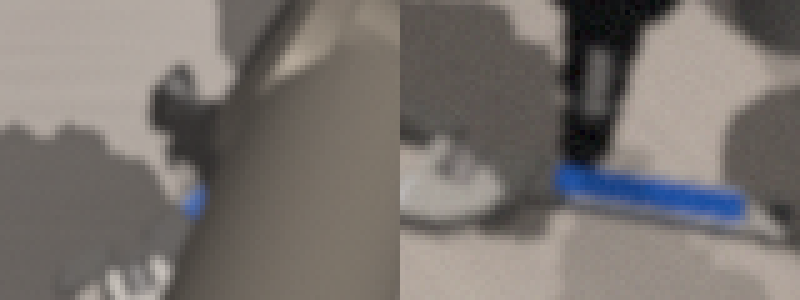

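The fingers stand over the handle at side view (585,165 in the crop). Next I'll correct, descend and grip.

>>> send_rows --motion '[{"dp": [-0.0025,-0.0042,-0.02],"rot": [-0.0027,0.0044,-0.0057],"grip": 0.05},{"dp": [0,0,-0.02],"rot": [0,0,0],"grip": 0.05},{"dp": [0,0,-0.008],"rot": [0,0,0],"grip": 0.05},{"dp": [0,0,-0.004],"rot": [0,0,0],"grip": 0.05},{"dp": [0,0,0],"rot": [0,0,0],"grip": 0.05}]'

```text
clock: 4.1
tcp_pos: [0.5733, -0.2343, 0.0095]
orientation: [2.924, 1.128, 0.015]
contact_force: [0.1, -0.2, 0.3]
grip_width: 0.0505
```

```bash
python3 -c "
from h import *
go([.5684,-.2323,.002],42.2)"
```

```text
dp [-0.0049  0.002  -0.0075] rot [ 0.0034  0.0116 -0.    ] F [ 0.1 -0.2  0.3] w 0.0505 t 4.1
```

>>> send_rows --motion '[{"dp": [-0.0049,0.002,-0.003],"rot": [0.0034,0.0116,0],"grip": 0.05},{"dp": [0,0,-0.003],"rot": [0,0,0],"grip": 0.05},{"dp": [0,0,-0.001],"rot": [0,0,0],"grip": 0.05},{"dp": [0,0,0],"rot": [0,0,0],"grip": 0.05}]'

```text
clock: 4.6
tcp_pos: [0.5687, -0.2324, 0.0029]
orientation: [2.931, 1.131, 0.001]
contact_force: [-0.2, -0.2, -0.2]
grip_width: 0.0499
```

```bash
python3 -c "
from h import *
go([.5684,-.2323,.002],42.2)"
```

```text
dp [-0.0003  0.0001 -0.0009] rot [0.0002 0.0007 0.    ] F [-0.2 -0.2 -0.2] w 0.0499 t 4.6
```

>>> send_rows --motion '[{"dp": [0,0,-0.0015],"rot": [0,0,0],"grip": 0.03},{"dp": [0,0,0],"rot": [0,0,0],"grip": 0.015},{"dp": [0,0,0],"rot": [0,0,0],"grip": 0.015},{"dp": [0,0,0],"rot": [0,0,0],"grip": 0.015},{"dp": [0,0,0],"rot": [0,0,0],"grip": 0.015}]' --grip_force 100

```text
clock: 5.22
tcp_pos: [0.5687, -0.2325, 0.0019]
orientation: [2.931, 1.131, 0.001]
contact_force: [-0.2, -0.0, 0.9]
grip_width: 0.0229
```

```bash
python3 -c "
from h import *
go([.5684,-.2323,.002],42.2)"
```

```text
dp [-0.0003  0.0002  0.0001] rot [ 0.      0.0009 -0.0001] F [-0.2 -0.   0.9] w 0.0229 t 5.225
```

>>> send_rows --motion '[{"dp": [-0.003,0.003,0.006],"rot": [0,0,0],"grip": 0.015},{"dp": [-0.004,0.004,0.02],"rot": [0,0,0],"grip": 0.015},{"dp": [0,0,0.03],"rot": [0,0,0],"grip": 0.015},{"dp": [0.0,0.02,0.02],"rot": [0,0,-0.05],"grip": 0.015},{"dp": [0.006,0.03,0],"rot": [0,0,-0.08],"grip": 0.015},{"dp": [0.006,0.03,0],"rot": [0,0,-0.08],"grip": 0.015},{"dp": [0.006,0.03,0],"rot": [0,0,-0.08],"grip": 0.015},{"dp": [0.006,0.03,0],"rot": [0,0,-0.08],"grip": 0.015},{"dp": [0.006,0.03,0],"rot": [0,0,-0.08],"grip": 0.015},{"dp": [0.006,0.03,0],"rot": [0,0,-0.08],"grip": 0.015},{"dp": [0.004,0.015,0],"rot": [0,0,-0.03],"grip": 0.015},{"dp": [0,0,0],"rot": [0,0,0],"grip": 0.015},{"dp": [0,0,0],"rot": [0,0,0],"grip": 0.015}]'

```text
clock: 6.85
tcp_pos: [0.5954, -0.0, 0.0899]
orientation: [-3.126, -0.247, -0.004]
contact_force: [0.4, -0.5, -5.0]
grip_width: 0.0226
```

```bash
python3 -c "
from h import *
go([.6055,-.004,.045],9.5)"
```

```text
dp [ 0.0101 -0.004  -0.0449] rot [-0.006   0.0021  0.0078] F [ 0.4 -0.5 -5. ] w 0.0226 t 6.85
```

>>> send_rows --motion '[{"dp": [0.0101,-0.004,-0.02],"rot": [-0.006,0.0021,0.0078],"grip": 0.015},{"dp": [0,0,-0.02],"rot": [0,0,0],"grip": 0.015},{"dp": [0,0,-0.005],"rot": [0,0,0],"grip": 0.015},{"dp": [0,0,0],"rot": [0,0,0],"grip": 0.015}]'

```text
clock: 7.35
tcp_pos: [0.604, -0.0079, 0.0444]
orientation: [3.131, 0.254, -0.001]
contact_force: [-0.9, 0.1, -4.9]
grip_width: 0.0231
```

Run:
```python
from h import *
go([.6055,-.004,.045],9.5)
z=get_obs()["tcp_pos"][2]-.002+.016
T=imaging.grab_frame("top");S=imaging.grab_frame("side")
a=[rect(f,(.589,.0946),np.radians(77),z,(-.08,.07),(-.06,.06),.0003) for f in(T,S)]
for i in a:
    for k in range(-7,7): cv2.line(i,(0,int((.07-k*.01)/.0003)),(6,int((.07-k*.01)/.0003)),(0,0,255) if k else (0,255,0),1)
    for k in range(-5,6): cv2.line(i,(int((.06-k*.01)/.0003),0),(int((.06-k*.01)/.0003),6),(0,0,255) if k else (0,255,0),1)
cv2.imwrite("pics/p1.png",np.hstack(a))
```

```text
dp [0.0015 0.0039 0.0006] rot [ 0.0003 -0.0005  0.0041] F [-0.9  0.1 -4.9] w 0.0231 t 7.35
```

View pics/p1.png

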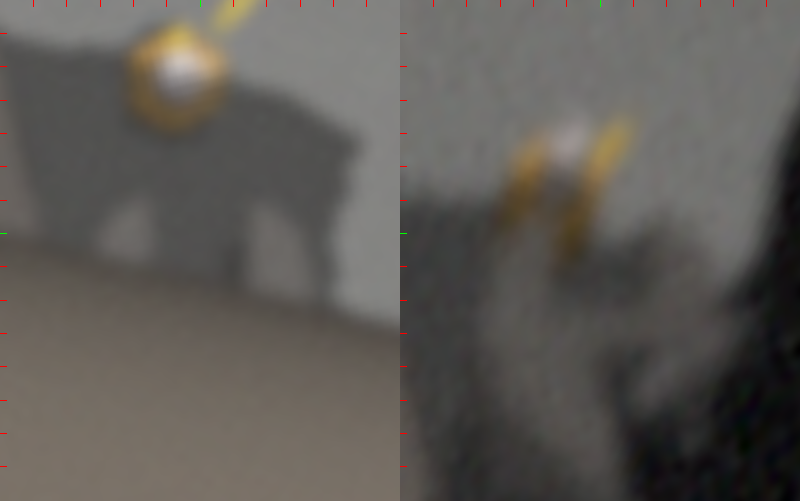

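The jaws straddle the nut line: the faces at cols 155 and 248 are centred on the expected axis, and the nut is symmetric with its mark pointing up at (180,38), so yaw 77° fits. Next I'll lower onto the plate.

>>> send_rows --motion '[{"dp": [0.0015,0.001,-0.012],"rot": [0,0,0.004],"grip": 0.015},{"dp": [0,0,-0.012],"rot": [0,0,0],"grip": 0.015},{"dp": [0,0,-0.005],"rot": [0,0,0],"grip": 0.015},{"dp": [0,0,-0.002],"rot": [0,0,0],"grip": 0.015},{"dp": [0,0,0],"rot": [0,0,0],"grip": 0.015}]'

```text
clock: 8.07
tcp_pos: [0.6064, -0.0061, 0.0122]
orientation: [-3.131, -0.262, -0.002]
contact_force: [0.6, -0.3, -5.5]
grip_width: 0.0222
```

```bash
python3 -c "
from h import *
go([.6168,.0447,.0085],9.5)"
```

```text
dp [ 0.0104  0.0508 -0.0037] rot [-0.0002  0.0013 -0.0013] F [ 0.6 -0.3 -5.5] w 0.0222 t 8.075
```

>>> send_rows --motion '[{"dp": [-0.0013,0.0003,-0.0015],"rot": [0,0,0],"grip": 0.015},{"dp": [0,0,-0.001],"rot": [0,0,0],"grip": 0.015},{"dp": [0,0,-0.0005],"rot": [0,0,0],"grip": 0.015},{"dp": [0,0,0],"rot": [0,0,0],"grip": 0.015}]'

```text
clock: 8.57
tcp_pos: [0.6055, -0.0058, 0.0097]
orientation: [-3.131, -0.262, -0.004]
contact_force: [-0.2, 0.8, -4.5]
grip_width: 0.0225
```

```bash
python3 -c "
from h import *
go([.6168,.0447,.0085],9.5);print(get_obs()['moment'])"
```

```text
dp [ 0.0113  0.0505 -0.0012] rot [-0.0003  0.0026 -0.0013] F [-0.2  0.8 -4.5] w 0.0225 t 8.575
[-0.06735339 -0.04511142 -0.05346967]
```

>>> send_rows --motion '[{"dp": [0.0022,0.01,-0.0003],"rot": [0,0,0],"grip": 0.015},{"dp": [0.0022,0.01,0],"rot": [0,0,0],"grip": 0.015},{"dp": [0.0011,0.005,0],"rot": [0,0,0],"grip": 0.015},{"dp": [0,0,0],"rot": [0,0,0],"grip": 0.015}]'

```text
clock: 9.07
tcp_pos: [0.6117, 0.0224, 0.0095]
orientation: [-3.13, -0.264, -0.005]
contact_force: [-0.5, -0.3, -5.8]
grip_width: 0.023
```

```bash
python3 -c "
from h import *
go([.6168,.0447,.0085],9.5);print(get_obs()['moment'])"
```

```text
dp [ 0.0051  0.0223 -0.001 ] rot [-0.0011  0.003  -0.0028] F [-0.5 -0.3 -5.8] w 0.023 t 9.075
[-0.14188464  0.01824419  0.00304429]
```

Jaw tips are past the nut's front corner with no contact, so I'll continue.

>>> send_rows --motion '[{"dp": [0.0016,0.007,0],"rot": [-0.001,0.003,-0.003],"grip": 0.015},{"dp": [0.0014,0.006,0],"rot": [0,0,0],"grip": 0.015},{"dp": [0.0008,0.003,0],"rot": [0,0,0],"grip": 0.015},{"dp": [0,0,0],"rot": [0,0,0],"grip": 0.015}]'

```text
clock: 9.57
tcp_pos: [0.6157, 0.0393, 0.0094]
orientation: [3.131, 0.259, -0.001]
contact_force: [-0.2, -0.6, -5.9]
grip_width: 0.0228
```

Run:
```python
from h import *
go([.6168,.0447,.0085],9.5)
z=get_obs()["tcp_pos"][2]-.002+.016
T=imaging.grab_frame("top");S=imaging.grab_frame("side")
a=[rect(f,(.6003,.1433),np.radians(77),z,(-.08,.04),(-.06,.06),.0003) for f in(T,S)]
for i in a:
    for k in range(-7,4): cv2.line(i,(0,int((.04-k*.01)/.0003)),(6,int((.04-k*.01)/.0003)),(0,0,255) if k else (0,255,0),1)
    for k in range(-5,6): cv2.line(i,(int((.06-k*.01)/.0003),0),(int((.06-k*.01)/.0003),6),(0,0,255) if k else (0,255,0),1)
cv2.imwrite("pics/p2.png",np.hstack(a))
```

```text
dp [ 0.0011  0.0054 -0.0009] rot [ 0.0002 -0.0004  0.0005] F [-0.2 -0.6 -5.9] w 0.0228 t 9.575
```

View pics/p2.png

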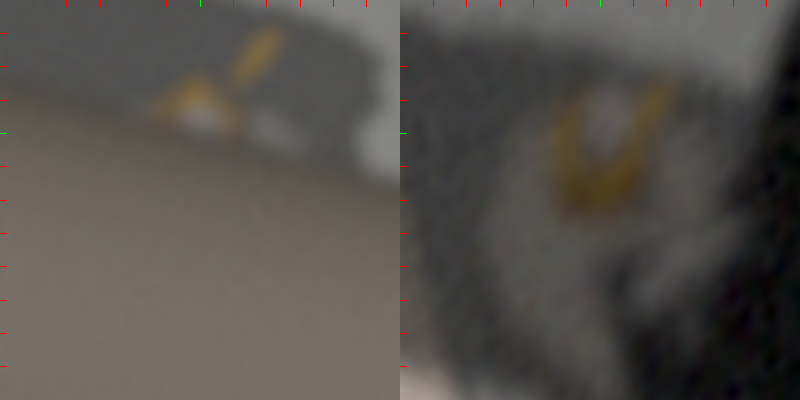

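The side view (crop right) shows the nut between both jaws, about 5 mm short of seating. I'll go on until I feel the mouth bottom.

>>> send_rows --motion '[{"dp": [0.0009,0.004,-0.0005],"rot": [0,0,0],"grip": 0.015},{"dp": [0.0004,0.002,0],"rot": [0,0,0],"grip": 0.015},{"dp": [0,0,0],"rot": [0,0,0],"grip": 0.015}]'

```text
clock: 10.05
tcp_pos: [0.6169, 0.0445, 0.009]
orientation: [3.13, 0.257, -0.001]
contact_force: [0.6, 0.1, -4.7]
grip_width: 0.0227
```

```bash
python3 -c "
from h import *
go([.6168,.0447,.0085],9.5);print(get_obs()['moment'])"
```

```text
dp [-0.0001  0.0002 -0.0005] rot [ 0.0006 -0.0006  0.0021] F [ 0.6  0.1 -4.7] w 0.0227 t 10.05
[-0.11135049 -0.06099437  0.0011827 ]
```

>>> send_rows --motion '[{"dp": [0.0003,0.0015,0],"rot": [0,0,0],"grip": 0.015},{"dp": [0.0002,0.001,0],"rot": [0,0,0],"grip": 0.015}]'

```text
clock: 10.3
tcp_pos: [0.6173, 0.0465, 0.009]
orientation: [3.13, 0.256, -0.001]
contact_force: [-1.4, -2.1, -4.9]
grip_width: 0.0224
```

```bash
python3 -c "
from h import *
go([.6168,.0447,.0085],9.5);print(get_obs()['moment'])"
```

```text
dp [-0.0005 -0.0018 -0.0005] rot [ 0.0013 -0.0006  0.0023] F [-1.4 -2.1 -4.9] w 0.0224 t 10.3
[-0.45756123  0.00740557  0.06097072]
```

Contact occurred at y≈0.0465, where the mouth bottom was predicted (0.0461). I'll back off slightly, lower to the plate and release.

>>> send_rows --motion '[{"dp": [-0.0002,-0.0008,-0.0005],"rot": [0.001,0,0.002],"grip": 0.015},{"dp": [0,0,-0.001],"rot": [0,0,0],"grip": 0.015},{"dp": [0,0,-0.001],"rot": [0,0,0],"grip": 0.015},{"dp": [0,0,0],"rot": [0,0,0],"grip": 0.015}]'

```text
clock: 10.8
tcp_pos: [0.6174, 0.0457, 0.0081]
orientation: [-3.13, -0.259, 0.0]
contact_force: [1.0, -1.0, -4.8]
grip_width: 0.0225
```

```bash
python3 -c "
from h import *
go([.6168,.0447,.0085],9.5);print(get_obs()['moment'])"
```

```text
dp [-0.0006 -0.001   0.0004] rot [-0.0013 -0.0003  0.0007] F [ 1.  -1.  -4.8] w 0.0225 t 10.8
[-0.10905172  0.05615252  0.03537281]
```

>>> send_rows --motion '[{"dp": [0,0,-0.001],"rot": [0,0,0],"grip": 0.015},{"dp": [0,0,-0.001],"rot": [0,0,0],"grip": 0.015},{"dp": [0,0,0],"rot": [0,0,0],"grip": 0.015}]'

```text
clock: 11.18
tcp_pos: [0.6174, 0.0457, 0.0079]
orientation: [-3.128, -0.259, 0.001]
contact_force: [-0.5, 0.0, -4.6]
grip_width: 0.0226
```

```bash
python3 -c "
from h import *
go([.6168,.0447,.0085],9.5);print(get_obs()['moment'])"
```

```text
dp [-0.0006 -0.001   0.0006] rot [-0.0029 -0.0006  0.0009] F [-0.5  0.  -4.6] w 0.0226 t 11.175
[-0.08284163  0.09940219  0.05565266]
```

>>> send_rows --motion '[{"dp": [0,0,-0.002],"rot": [0,0,0],"grip": 0.015},{"dp": [0,0,0],"rot": [0,0,0],"grip": 0.015}]'

```text
clock: 11.42
tcp_pos: [0.6174, 0.0458, 0.008]
orientation: [-3.126, -0.258, 0.001]
contact_force: [-1.1, -1.0, -4.3]
grip_width: 0.0226
```

```bash
python3 -c "
from h import *
go([.6168,.0447,.0085],9.5);print(get_obs()['moment'])"
```

```text
dp [-0.0006 -0.0011  0.0005] rot [-0.0046 -0.001   0.0009] F [-1.1 -1.  -4.3] w 0.0226 t 11.425
[-0.14356291  0.16382518  0.07621219]
```

>>> send_rows --motion '[{"dp": [0,0,0],"rot": [0,0,0],"grip": 0.05},{"dp": [0,0,0],"rot": [0,0,0],"grip": 0.05},{"dp": [0,0,0],"rot": [0,0,0],"grip": 0.05},{"dp": [0,0,0.02],"rot": [0,0,0],"grip": 0.05},{"dp": [0,0,0.03],"rot": [0,0,-0.1],"grip": 0.03},{"dp": [-0.009,0.025,0.01],"rot": [0,0,-0.15],"grip": 0.0},{"dp": [-0.0095,0.025,0],"rot": [0,0,-0.14],"grip": 0.0},{"dp": [0,0,0],"rot": [0,0,0],"grip": 0.0},{"dp": [0,0,0],"rot": [0,0,0],"grip": 0.0}]'

```text
clock: 12.55
tcp_pos: [0.6032, 0.0954, 0.0768]
orientation: [-3.113, 0.371, -0.015]
contact_force: [-0.3, 0.1, -0.2]
grip_width: 0.0001
```

Run:
```python
from h import *
go([.5986,.0987,.03],-13)
T=imaging.grab_frame("top");S=imaging.grab_frame("side")
a=[rect(f,(.6009,.1444),np.radians(77),.022,(-.08,.04),(-.06,.06),.0003) for f in(T,S)]
for i in a:
    for k in range(-7,4): cv2.line(i,(0,int((.04-k*.01)/.0003)),(6,int((.04-k*.01)/.0003)),(0,0,255) if k else (0,255,0),1)
    for k in range(-5,6): cv2.line(i,(int((.06-k*.01)/.0003),0),(int((.06-k*.01)/.0003),6),(0,0,255) if k else (0,255,0),1)
cv2.imwrite("pics/p3.png",np.hstack(a))
```

```text
dp [-0.0046  0.0033 -0.0468] rot [-0.0052  0.0105  0.0102] F [-0.3  0.1 -0.2] w 0.0001 t 12.55
```

View pics/p3.png

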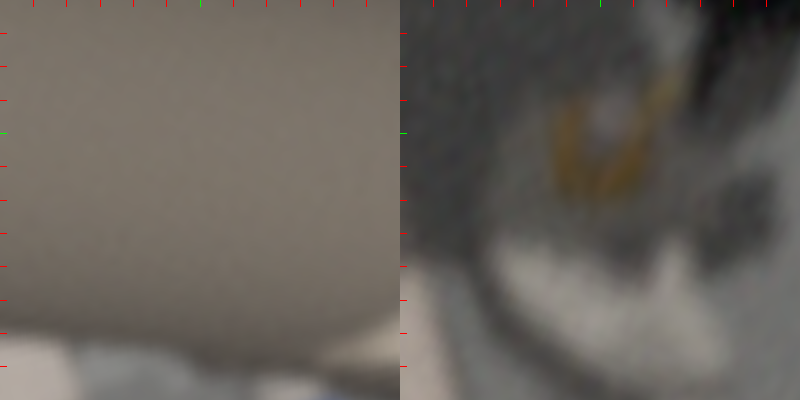

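The side crop shows the nut well inside the mouth around (600,145) and the wrench still flat. I'll lower the closed fingertip behind the worm centre.

>>> send_rows --motion '[{"dp": [-0.0046,0.0033,-0.015],"rot": [-0.0052,0.0105,0.0102],"grip": 0.0},{"dp": [0,0,-0.02],"rot": [0,0,0],"grip": 0.0},{"dp": [0,0,-0.007],"rot": [0,0,0],"grip": 0.0},{"dp": [0,0,0],"rot": [0,0,0],"grip": 0.0}]'

```text
clock: 13.15
tcp_pos: [0.5974, 0.0965, 0.0301]
orientation: [3.12, -0.358, -0.006]
contact_force: [-0.3, 0.4, -0.3]
grip_width: 0.0002
```

```bash
python3 -c "
from h import *
go([.5986,.0987,.0246],-13)"
```

```text
dp [ 0.0012  0.0022 -0.0055] rot [ 0.0011 -0.0038  0.0018] F [-0.3  0.4 -0.3] w 0.0002 t 13.15
```

>>> send_rows --motion '[{"dp": [0.0012,0.0022,-0.003],"rot": [0.001,-0.0038,0.002],"grip": 0.0},{"dp": [0,0,-0.002],"rot": [0,0,0],"grip": 0.0},{"dp": [0,0,-0.002],"rot": [0,0,0],"grip": 0.0}]'

```text
clock: 13.52
tcp_pos: [0.5994, 0.0985, 0.0241]
orientation: [-3.121, 0.356, -0.002]
contact_force: [-5.8, -0.9, 20.1]
grip_width: 0.0002
```

>>> send_rows --motion '[{"dp": [0,0,-0.003],"rot": [0,0,0],"grip": 0.0}]'

```text
clock: 13.65
tcp_pos: [0.5995, 0.0981, 0.0236]
orientation: [-3.119, 0.356, -0.001]
contact_force: [-13.7, -0.4, 35.8]
grip_width: -0.0003
```

>>> send_rows --motion '[{"dp": [0,0,-0.0008],"rot": [0,0,0],"grip": 0.0},{"dp": [0.0009,0.0042,-0.0012],"rot": [0,0,0],"grip": 0.0}]'

```text
clock: 13.9
tcp_pos: [0.6, 0.1009, 0.0245]
orientation: [-3.117, 0.358, 0.0]
contact_force: [-4.2, -5.6, 7.6]
grip_width: -0.0001
```

>>> send_rows --motion '[{"dp": [0.0009,0.0042,-0.0012],"rot": [0,0,0],"grip": 0.0},{"dp": [0.0009,0.0042,-0.0012],"rot": [0,0,0],"grip": 0.0}]'

```text
clock: 14.15
tcp_pos: [0.6012, 0.1045, 0.0245]
orientation: [-3.12, 0.364, 0.001]
contact_force: [-6.0, -5.3, 11.4]
grip_width: 0.0
```

```bash
python3 -c "
from h import *
go([.5986,.0987,.0246],-13);print(get_obs()['moment'])"
```

```text
dp [-0.0026 -0.0058  0.0001] rot [-0.0002 -0.0004  0.0056] F [-6.  -5.3 11.4] w 0.0 t 14.15
[-1.09060467  1.28012861 -0.03136158]
```

Rolling works (about 11 N down, 5 N along). I'll continue the stroke with less lateral load.

>>> send_rows --motion '[{"dp": [0.0,0.006,-0.0012],"rot": [0,0,0],"grip": 0.0},{"dp": [0.0003,0.006,-0.0012],"rot": [0,0,0],"grip": 0.0}]'

```text
clock: 14.4
tcp_pos: [0.6029, 0.1115, 0.0246]
orientation: [3.116, -0.371, 0.006]
contact_force: [0.1, -3.5, 4.8]
grip_width: -0.0001
```

>>> send_rows --motion '[{"dp": [0.0003,0.006,-0.0012],"rot": [0,0,0],"grip": 0.0}]'

```text
clock: 14.52
tcp_pos: [0.604, 0.1156, 0.0244]
orientation: [3.115, -0.373, 0.009]
contact_force: [-0.4, -1.2, 2.1]
grip_width: -0.0001
```

>>> send_rows --motion '[{"dp": [0,0,0.006],"rot": [0,0,0],"grip": 0.0},{"dp": [-0.0035,-0.01,0.002],"rot": [0,0,0],"grip": 0.0},{"dp": [-0.002,-0.008,0],"rot": [0,0,0],"grip": 0.0},{"dp": [0,0,0],"rot": [0,0,0],"grip": 0.0}]'

```text
clock: 15.02
tcp_pos: [0.5981, 0.0965, 0.0334]
orientation: [3.115, -0.373, 0.01]
contact_force: [-0.3, -0.3, 1.0]
grip_width: -0.0001
```

```bash
python3 -c "
from h import *
go([.5986,.0987,.0246],-13);print(get_obs()['moment'])"
```

```text
dp [ 0.0005  0.0022 -0.0088] rot [0.0047 0.0056 0.0114] F [-0.3 -0.3  1. ] w -0.0001 t 15.025
[-0.00758063 -0.00328227 -0.05057443]
```

>>> send_rows --motion '[{"dp": [0.0005,0.0015,-0.006],"rot": [0.005,0.006,0.011],"grip": 0.0},{"dp": [0,0,-0.003],"rot": [0,0,0],"grip": 0.0},{"dp": [0.0005,0.003,-0.0018],"rot": [0,0,0],"grip": 0.0}]'

```text
clock: 15.4
tcp_pos: [0.5991, 0.0992, 0.0238]
orientation: [-3.121, 0.357, 0.003]
contact_force: [-11.8, -7.1, 34.7]
grip_width: 0.0002
```

>>> send_rows --motion '[{"dp": [0.0005,0.004,-0.0016],"rot": [0,0,0],"grip": 0.0},{"dp": [0.0005,0.004,-0.0016],"rot": [0,0,0],"grip": 0.0}]'

```text
clock: 15.65
tcp_pos: [0.5995, 0.1013, 0.0243]
orientation: [3.118, -0.364, -0.006]
contact_force: [-8.0, -4.8, 20.0]
grip_width: 0.0001
```

>>> send_rows --motion '[{"dp": [0.0005,0.004,-0.0016],"rot": [0,0,0],"grip": 0.0},{"dp": [0.0005,0.004,-0.0016],"rot": [0,0,0],"grip": 0.0}]'

```text
clock: 15.9
tcp_pos: [0.6001, 0.1044, 0.0243]
orientation: [3.114, -0.369, -0.007]
contact_force: [-7.7, -5.0, 19.7]
grip_width: -0.0
```

>>> send_rows --motion '[{"dp": [0.0005,0.004,-0.0018],"rot": [0,0,0],"grip": 0.0},{"dp": [0.0005,0.004,-0.0018],"rot": [0,0,0],"grip": 0.0}]'

```text
clock: 16.15
tcp_pos: [0.6009, 0.1075, 0.0242]
orientation: [3.111, -0.375, -0.009]
contact_force: [-8.5, -4.5, 22.9]
grip_width: 0.0003
```

>>> send_rows --motion '[{"dp": [0,0.005,-0.0015],"rot": [0,0,0],"grip": 0.0},{"dp": [0,0.005,-0.0015],"rot": [0,0,0],"grip": 0.0}]'

```text
clock: 16.4
tcp_pos: [0.6018, 0.1122, 0.0243]
orientation: [3.107, -0.381, -0.006]
contact_force: [-3.8, -4.2, 15.4]
grip_width: 0.0002
```

>>> send_rows --motion '[{"dp": [0,0.005,-0.0015],"rot": [0,0,0],"grip": 0.0},{"dp": [0,0.005,-0.0015],"rot": [0,0,0],"grip": 0.0}]'

```text
clock: 16.65
tcp_pos: [0.6032, 0.1186, 0.0235]
orientation: [3.104, -0.386, -0.002]
contact_force: [0.2, -0.5, 1.1]
grip_width: 0.0002
```

>>> send_rows --motion '[{"dp": [0,0,0.006],"rot": [0,0,0],"grip": 0.0},{"dp": [-0.0025,-0.01,0.002],"rot": [0,0,0],"grip": 0.0},{"dp": [-0.002,-0.007,0],"rot": [0,0,0],"grip": 0.0},{"dp": [0,0,0],"rot": [0,0,0],"grip": 0.0}]'

```text
clock: 17.15
tcp_pos: [0.5978, 0.1006, 0.0311]
orientation: [3.104, -0.384, -0.004]
contact_force: [0.2, -0.1, -0.0]
grip_width: 0.0
```

```bash
python3 -c "
from h import *
go([.5986,.0987,.0246],-13);print(get_obs()['moment'])"
```

```text
dp [ 0.0008 -0.0019 -0.0065] rot [ 0.0138 -0.004   0.0195] F [ 0.2 -0.1 -0. ] w 0.0 t 17.15
[-0.02403197  0.0094099  -0.00424557]
```

>>> send_rows --motion '[{"dp": [0.0008,-0.0025,-0.004],"rot": [0.0138,-0.004,0.0195],"grip": 0.0},{"dp": [0,0,-0.002],"rot": [0,0,0],"grip": 0.0},{"dp": [0,0,-0.0015],"rot": [0,0,0],"grip": 0.0},{"dp": [0.0005,0.004,-0.0014],"rot": [0,0,0],"grip": 0.0}]'

```text
clock: 17.65
tcp_pos: [0.5991, 0.0991, 0.024]
orientation: [-3.121, 0.357, 0.001]
contact_force: [-9.3, -8.2, 23.3]
grip_width: -0.0001
```

>>> send_rows --motion '[{"dp": [0.0005,0.005,-0.0015],"rot": [0,0,0],"grip": 0.0},{"dp": [0.0005,0.005,-0.0015],"rot": [0,0,0],"grip": 0.0},{"dp": [0.0005,0.005,-0.0015],"rot": [0,0,0],"grip": 0.0}]'

```text
clock: 18.02
tcp_pos: [0.6005, 0.106, 0.0244]
orientation: [3.116, -0.367, -0.001]
contact_force: [-5.5, -5.8, 15.7]
grip_width: -0.0
```

>>> send_rows --motion '[{"dp": [0.0003,0.005,-0.0015],"rot": [0,0,0.003],"grip": 0.0},{"dp": [0.0003,0.005,-0.0015],"rot": [0,0,0.003],"grip": 0.0}]'

```text
clock: 18.27
tcp_pos: [0.6016, 0.1109, 0.0243]
orientation: [3.113, -0.364, 0.0]
contact_force: [-4.6, -4.6, 15.6]
grip_width: 0.0001
```

>>> send_rows --motion '[{"dp": [0.0003,0.005,-0.0015],"rot": [0,0,0.003],"grip": 0.0},{"dp": [0.0003,0.0035,-0.0015],"rot": [0,0,0.003],"grip": 0.0},{"dp": [0,0,0.006],"rot": [0,0,0],"grip": 0.0},{"dp": [-0.0025,-0.01,0.002],"rot": [0,0,0],"grip": 0.0},{"dp": [-0.002,-0.007,0],"rot": [0,0,0],"grip": 0.0},{"dp": [0,0,0],"rot": [0,0,0],"grip": 0.0}]'

```text
clock: 19.02
tcp_pos: [0.5976, 0.097, 0.0321]
orientation: [3.111, -0.359, 0.001]
contact_force: [0.4, 0.4, -0.1]
grip_width: 0.0001
```

```bash
python3 -c "
from h import *
go([.5986,.0987,.0246],-13);print(get_obs()['moment'])"
```

```text
dp [ 0.001   0.0017 -0.0075] rot [ 0.0101 -0.0004  0.003 ] F [ 0.4  0.4 -0.1] w 0.0001 t 19.025
[ 0.056808    0.02073573 -0.06928321]
```

Fourth stroke.

>>> send_rows --motion '[{"dp": [0.001,0.0015,-0.005],"rot": [0.01,0,0.003],"grip": 0.0},{"dp": [0,0,-0.002],"rot": [0,0,0],"grip": 0.0},{"dp": [0,0,-0.0015],"rot": [0,0,0],"grip": 0.0},{"dp": [0.0005,0.004,-0.0014],"rot": [0,0,0],"grip": 0.0}]'

```text
clock: 19.52
tcp_pos: [0.5992, 0.1007, 0.0242]
orientation: [-3.12, 0.357, 0.003]
contact_force: [-7.9, -5.5, 22.7]
grip_width: -0.0001
```

>>> send_rows --motion '[{"dp": [0.0005,0.005,-0.0015],"rot": [0,0,0],"grip": 0.0},{"dp": [0.0005,0.005,-0.0015],"rot": [0,0,0],"grip": 0.0},{"dp": [0.0005,0.005,-0.0015],"rot": [0,0,0.003],"grip": 0.0}]'

```text
clock: 19.9
tcp_pos: [0.6008, 0.1083, 0.0244]
orientation: [3.117, -0.362, -0.002]
contact_force: [-6.1, -4.6, 17.5]
grip_width: 0.0
```

>>> send_rows --motion '[{"dp": [0.0003,0.005,-0.0015],"rot": [0,0,0.003],"grip": 0.0},{"dp": [0.0003,0.005,-0.0015],"rot": [0,0,0.003],"grip": 0.0}]'

```text
clock: 20.15
tcp_pos: [0.6019, 0.1132, 0.0243]
orientation: [3.114, -0.358, -0.001]
contact_force: [-5.4, -3.5, 17.0]
grip_width: -0.0003
```

>>> send_rows --motion '[{"dp": [0.0003,0.005,-0.0015],"rot": [0,0,0.003],"grip": 0.0},{"dp": [0.0003,0.0035,-0.0015],"rot": [0,0,0.003],"grip": 0.0},{"dp": [0,0,0.006],"rot": [0,0,0],"grip": 0.0},{"dp": [-0.0025,-0.01,0.002],"rot": [0,0,0],"grip": 0.0},{"dp": [-0.002,-0.007,0],"rot": [0,0,0],"grip": 0.0},{"dp": [0,0,0],"rot": [0,0,0],"grip": 0.0}]'

```text
clock: 20.9
tcp_pos: [0.5981, 0.1011, 0.0309]
orientation: [3.113, -0.351, 0.001]
contact_force: [-0.0, -0.0, 0.4]
grip_width: 0.0003
```

```bash
python3 -c "
from h import *
go([.5986,.0987,.0246],-13);print(get_obs()['moment'])"
```

```text
dp [ 0.0005 -0.0024 -0.0063] rot [ 0.0087 -0.0006 -0.0023] F [-0.  -0.   0.4] w 0.0003 t 20.9
[0.03705087 0.01053162 0.01141628]
```

Fifth stroke.

>>> send_rows --motion '[{"dp": [0.0005,-0.003,-0.004],"rot": [0.009,0,-0.002],"grip": 0.0},{"dp": [0,0,-0.002],"rot": [0,0,0],"grip": 0.0},{"dp": [0,0,-0.0015],"rot": [0,0,0],"grip": 0.0},{"dp": [0.0005,0.004,-0.0014],"rot": [0,0,0],"grip": 0.0}]'

```text
clock: 21.4
tcp_pos: [0.5991, 0.0989, 0.024]
orientation: [-3.121, 0.359, 0.003]
contact_force: [-8.9, -8.4, 24.5]
grip_width: -0.0001
```

>>> send_rows --motion '[{"dp": [0.0005,0.005,-0.0015],"rot": [0,0,0],"grip": 0.0},{"dp": [0.0005,0.005,-0.0015],"rot": [0,0,0],"grip": 0.0},{"dp": [0.0005,0.005,-0.0015],"rot": [0,0,0.003],"grip": 0.0}]'

```text
clock: 21.78
tcp_pos: [0.6005, 0.1058, 0.0244]
orientation: [3.116, -0.364, -0.003]
contact_force: [-5.4, -3.9, 15.7]
grip_width: -0.0006
```

>>> send_rows --motion '[{"dp": [0.0003,0.005,-0.0015],"rot": [0,0,0.003],"grip": 0.0},{"dp": [0.0003,0.005,-0.0015],"rot": [0,0,0.003],"grip": 0.0}]'

```text
clock: 22.02
tcp_pos: [0.6016, 0.1106, 0.0243]
orientation: [3.113, -0.361, -0.001]
contact_force: [-5.2, -6.0, 15.7]
grip_width: -0.0002
```

>>> send_rows --motion '[{"dp": [0.0003,0.005,-0.0015],"rot": [0,0,0.003],"grip": 0.0},{"dp": [0.0003,0.0035,-0.0015],"rot": [0,0,0.003],"grip": 0.0},{"dp": [0,0,0.006],"rot": [0,0,0],"grip": 0.0},{"dp": [-0.0025,-0.01,0.002],"rot": [0,0,0],"grip": 0.0},{"dp": [-0.002,-0.007,0],"rot": [0,0,0],"grip": 0.0},{"dp": [0,0,0],"rot": [0,0,0],"grip": 0.0}]'

```text
clock: 22.78
tcp_pos: [0.5975, 0.0963, 0.0321]
orientation: [3.11, -0.357, -0.0]
contact_force: [0.3, 0.2, -0.3]
grip_width: -0.0003
```

```bash
python3 -c "
from h import *
go([.5986,.0987,.0246],-13);print(get_obs()['moment'])"
```

```text
dp [ 0.0011  0.0024 -0.0075] rot [ 0.0112 -0.0015  0.0014] F [ 0.3  0.2 -0.3] w -0.0003 t 22.775
[0.03202775 0.01341636 0.02835775]
```

Sixth stroke.

>>> send_rows --motion '[{"dp": [0.001,0.0015,-0.005],"rot": [0.011,0,0.001],"grip": 0.0},{"dp": [0,0,-0.002],"rot": [0,0,0],"grip": 0.0},{"dp": [0,0,-0.0015],"rot": [0,0,0],"grip": 0.0},{"dp": [0.0005,0.004,-0.0014],"rot": [0,0,0],"grip": 0.0}]'

```text
clock: 23.28
tcp_pos: [0.5991, 0.0996, 0.0241]
orientation: [-3.121, 0.359, 0.005]
contact_force: [-10.0, -7.9, 24.3]
grip_width: 0.0004
```

>>> send_rows --motion '[{"dp": [0.0005,0.005,-0.0015],"rot": [0,0,0],"grip": 0.0},{"dp": [0.0005,0.005,-0.0015],"rot": [0,0,0],"grip": 0.0},{"dp": [0.0005,0.005,-0.0015],"rot": [0,0,0.003],"grip": 0.0}]'

```text
clock: 23.65
tcp_pos: [0.6004, 0.1057, 0.0243]
orientation: [3.115, -0.364, -0.005]
contact_force: [-4.8, -5.9, 17.0]
grip_width: -0.0002
```

>>> send_rows --motion '[{"dp": [0.0003,0.005,-0.0015],"rot": [0,0,0.003],"grip": 0.0},{"dp": [0.0003,0.005,-0.0015],"rot": [0,0,0.003],"grip": 0.0}]'

```text
clock: 23.9
tcp_pos: [0.6012, 0.1089, 0.0243]
orientation: [3.11, -0.362, -0.003]
contact_force: [-5.9, -7.8, 16.6]
grip_width: -0.0001
```

```bash
python3 -c "
from h import *
go([.5986,.0987,.0246],-13);print(get_obs()['moment'])"
```

```text
dp [-0.0026 -0.0102  0.0003] rot [ 0.0108 -0.0034  0.0046] F [-5.9 -7.8 16.6] w -0.0001 t 23.9
[-1.66808896  1.35009371  0.00483565]
```

The resistance along the stroke rose from about 4.5 N to 7.8 N with less progress per row, so the jaws are likely on the nut. I'll finish this stroke, retreat and check visually.

>>> send_rows --motion '[{"dp": [0.0003,0.005,-0.0015],"rot": [0,0,0.003],"grip": 0.0},{"dp": [0.0003,0.005,-0.0015],"rot": [0,0,0.003],"grip": 0.0}]'

```text
clock: 24.15
tcp_pos: [0.6017, 0.1113, 0.0243]
orientation: [3.103, -0.36, -0.003]
contact_force: [-6.9, -7.7, 16.4]
grip_width: -0.0002
```

>>> send_rows --motion '[{"dp": [0,0,0.006],"rot": [0,0,0],"grip": 0.0},{"dp": [0,-0.005,0.03],"rot": [0,0,0],"grip": 0.0},{"dp": [0,-0.02,0.04],"rot": [0.01,0,0.04],"grip": 0.01},{"dp": [0.004,-0.025,0],"rot": [0,0,0.1],"grip": 0.03},{"dp": [0.004,-0.02,0],"rot": [0,0,0.1],"grip": 0.05},{"dp": [0,0,0],"rot": [0,0,0.1],"grip": 0.05}]'

```text
clock: 24.9
tcp_pos: [0.6103, 0.0414, 0.1024]
orientation: [3.127, 0.193, -0.001]
contact_force: [-0.2, -1.3, 0.5]
grip_width: 0.05
```

Run:
```python
from h import *
go([.6174,.0458,.05],9.5)
T=imaging.grab_frame("top");S=imaging.grab_frame("side")
a=[rect(f,(.6009,.1444),np.radians(77),.022,(-.12,.04),(-.06,.06),.0003) for f in(T,S)]
for i in a:
    for k in range(-11,4): cv2.line(i,(0,int((.04-k*.01)/.0003)),(6,int((.04-k*.01)/.0003)),(0,0,255) if k else (0,255,0),1)
    for k in range(-5,6): cv2.line(i,(int((.06-k*.01)/.0003),0),(int((.06-k*.01)/.0003),6),(0,0,255) if k else (0,255,0),1)
cv2.imwrite("pics/p4.png",cv2.convertScaleAbs(np.hstack(a),alpha=1.4))
```

```text
dp [ 0.0071  0.0044 -0.0524] rot [0.0085 0.0001 0.0427] F [-0.2 -1.3  0.5] w 0.05 t 24.9
```

View pics/p4.png

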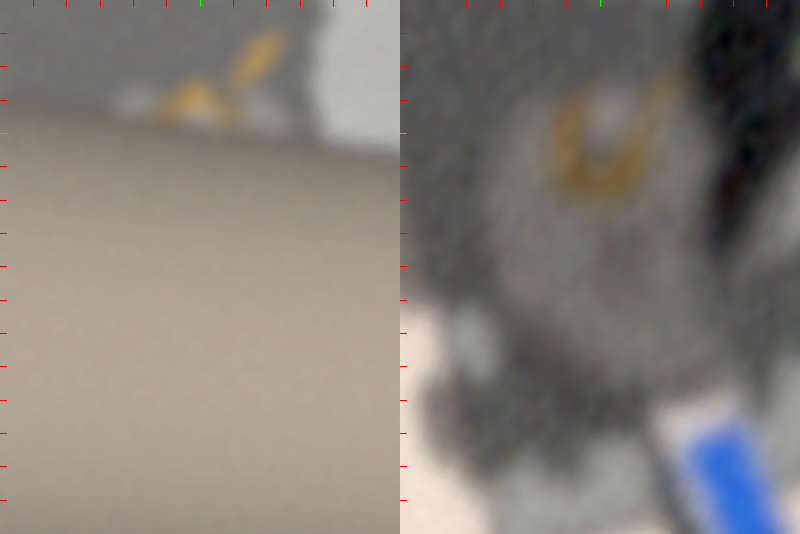

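The side crop shows the jaws hugging the nut with no visible gap. The blue handle is at about (730,480). I'll measure its line for regrasping.

Run:
```python
from h import *
S=imaging.grab_frame("side")
m=cv2.inRange(hsv(S),(95,110,50),(130,255,255))
for c,st,k in blobs(m,(240,150,200,150),40):
    p=plane(S,np.argwhere(k)[:,::-1],0.017);mu=p.mean(0);u=np.linalg.svd(p-mu)[2][0]
    if u[1]>0:u=-u
    q=(p-mu)@u; a=np.degrees(np.arctan2(u[1],u[0])); print(st,mu,a,q.min(),q.max(),"handle at r=.1 by line",mu-u*.04, mu-u*(mu[1]-.045)/u[1])
```

```text
[339 209  25  19 120] [0.62328119 0.00331289] -81.10130648075297 -0.04785964209387042 0.04847309266614052 handle at r=.1 by line [0.61709368 0.04283142] [0.61675414 0.045     ]
```

```bash
python3 -c "
from h import *
go([.6228,.0061,.03],9)"
```

```text
dp [ 0.0129 -0.0376 -0.0719] rot [ 0.007  -0.001   0.0364] F [ 0.1 -0.4 -0.1] w 0.05 t 25.05
```

>>> send_rows --motion '[{"dp": [0.0129,-0.0376,-0.01],"rot": [0.007,-0.001,0.0364],"grip": 0.05},{"dp": [0,0,-0.03],"rot": [0,0,0],"grip": 0.05},{"dp": [0,0,-0.025],"rot": [0,0,0],"grip": 0.05},{"dp": [0,0,0],"rot": [0,0,0],"grip": 0.05}]'

```text
clock: 25.55
tcp_pos: [0.6238, 0.0089, 0.0348]
orientation: [-3.131, -0.243, -0.001]
contact_force: [-0.1, -0.4, 0.2]
grip_width: 0.0498
```

```bash
python3 -c "
from h import *
go([.6228,.0061,.009],9)"
```

```text
dp [-0.001  -0.0028 -0.0258] rot [-0.0015  0.0003  0.0024] F [-0.1 -0.4  0.2] w 0.0498 t 25.55
```

>>> send_rows --motion '[{"dp": [-0.001,-0.0028,-0.015],"rot": [-0.0015,0,0.0024],"grip": 0.05},{"dp": [0,0,-0.009],"rot": [0,0,0],"grip": 0.05},{"dp": [0,0,-0.002],"rot": [0,0,0],"grip": 0.04},{"dp": [0,0,0],"rot": [0,0,0],"grip": 0.028},{"dp": [0,0,0],"rot": [0,0,0],"grip": 0.028}]'

```text
clock: 26.18
tcp_pos: [0.6244, 0.0072, 0.0094]
orientation: [-3.132, -0.247, -0.005]
contact_force: [0.3, 0.1, 0.8]
grip_width: 0.0278
```

```bash
python3 -c "
from h import *
go([.6228,.0061,.009],9)"
```

```text
dp [-0.0016 -0.0011 -0.0004] rot [-0.0004  0.0035 -0.0002] F [0.3 0.1 0.8] w 0.0278 t 26.175
```

Caged around the handle with no force. I'll take small steps clockwise to test for play.

>>> send_rows --motion '[{"dp": [-0.003,-0.0005,0],"rot": [0,0.0035,-0.01],"grip": 0.028},{"dp": [-0.003,-0.0005,0],"rot": [0,0,-0.02],"grip": 0.028}]'

```text
clock: 26.42
tcp_pos: [0.6206, 0.0066, 0.0104]
orientation: [-3.135, -0.198, -0.008]
contact_force: [4.8, 0.5, -2.5]
grip_width: 0.0277
```

>>> send_rows --motion '[{"dp": [-0.003,-0.0005,0],"rot": [0,0,-0.02],"grip": 0.028}]'

```text
clock: 26.55
tcp_pos: [0.619, 0.0065, 0.0109]
orientation: [-3.137, -0.165, -0.013]
contact_force: [4.3, 0.9, -3.7]
grip_width: 0.0282
```

Force rose at once to about 4.8 N × 0.137 m = 0.65 N m, so there is no free play and the jaws fit. I'll swing clockwise along the arc.

>>> send_rows --motion '[{"dp": [-0.008,-0.0011,-0.001],"rot": [0,0,-0.03],"grip": 0.028},{"dp": [-0.008,-0.0008,-0.001],"rot": [0,0,-0.05],"grip": 0.028},{"dp": [-0.008,-0.0004,-0.001],"rot": [0,0,-0.05],"grip": 0.028},{"dp": [-0.008,0,0],"rot": [0,0,-0.05],"grip": 0.028}]'

```text
clock: 27.05
tcp_pos: [0.5956, 0.0054, 0.0113]
orientation: [3.137, -0.129, 0.042]
contact_force: [5.4, 0.1, -3.9]
grip_width: 0.0279
```

```bash
cat >> h.py <<'E'
def arc(C=(.6009,.1440)):
    o=get_obs();d=o["tcp_pos"][:2]-C;x=Ro.from_rotvec(o["orientation"]).as_matrix()[:,0]
    a=np.degrees(np.arctan2(d[1],d[0]));print("r",np.hypot(*d),"phi",a,"tool-90",np.degrees(np.arctan2(x[1],x[0]))-90,"z",o["tcp_pos"][2],"F",np.round(o["contact_force"],1),"t",o["clock"])
E
python3 -c "
from h import *
arc();go([.6,0,.009],10)"
```

```text
r 0.13872416182156136 phi -92.20706060101246 tool-90 -94.71984906951442 z 0.011315068704532909 F [ 5.4  0.1 -3.9] t 27.05
dp [ 0.0044 -0.0054 -0.0023] rot [-0.0009  0.027   0.2569] F [ 5.4  0.1 -3.9] w 0.0279 t 27.05
```

>>> send_rows --motion '[{"dp": [-0.009,0.0006,-0.0015],"rot": [0,0.02,-0.03],"grip": 0.028},{"dp": [-0.009,0.001,-0.0015],"rot": [0,0.01,-0.05],"grip": 0.028},{"dp": [-0.009,0.0015,-0.0012],"rot": [0,0.005,-0.05],"grip": 0.028},{"dp": [-0.009,0.002,-0.001],"rot": [0,0.005,-0.05],"grip": 0.028}]'

```text
clock: 27.55
tcp_pos: [0.5709, 0.0087, 0.0114]
orientation: [3.106, -0.425, 0.017]
contact_force: [4.7, -1.5, -1.9]
grip_width: 0.0278
```

```bash
python3 -c "
from h import *
arc();go([.6,0,.009],-5)"
```

```text
r 0.13855563559988088 phi -102.50401483572516 tool-90 -105.57603589782896 z 0.011418330315605057 F [ 4.7 -1.5 -1.9] t 27.55
dp [ 0.0291 -0.0087 -0.0024] rot [0.0069 0.0105 0.1846] F [ 4.7 -1.5 -1.9] w 0.0278 t 27.55
```

>>> send_rows --motion '[{"dp": [-0.009,0.0022,-0.0015],"rot": [0.005,0.01,-0.02],"grip": 0.028},{"dp": [-0.009,0.0026,-0.0015],"rot": [0,0.003,-0.04],"grip": 0.028},{"dp": [-0.009,0.003,-0.0012],"rot": [0,0.003,-0.045],"grip": 0.028},{"dp": [-0.009,0.0034,-0.001],"rot": [0,0.003,-0.045],"grip": 0.028}]'

```text
clock: 28.05
tcp_pos: [0.5462, 0.0163, 0.0113]
orientation: [3.062, -0.672, 0.025]
contact_force: [5.2, -0.9, -2.9]
grip_width: 0.0281
```

```bash
python3 -c "
from h import *
arc();go([.6,0,.009],-22)"
```

```text
r 0.1388913532849577 phi -113.1777467047124 tool-90 -114.76018181847805 z 0.011325933606642365 F [ 5.2 -0.9 -2.9] t 28.05
dp [ 0.0538 -0.0163 -0.0023] rot [0.0095 0.0145 0.0482] F [ 5.2 -0.9 -2.9] w 0.0281 t 28.05
```

>>> send_rows --motion '[{"dp": [-0.007,0.0032,-0.0015],"rot": [0.007,0.012,-0.03],"grip": 0.028},{"dp": [-0.007,0.0034,-0.001],"rot": [0,0.003,-0.04],"grip": 0.028}]'

```text
clock: 28.3
tcp_pos: [0.5377, 0.0204, 0.0113]
orientation: [3.037, -0.788, 0.019]
contact_force: [5.4, -2.2, -0.7]
grip_width: 0.0279
```

```bash
python3 -c "
from h import *
arc()"
```

```text
r 0.1387623452274798 phi -117.07991252165273 tool-90 -119.10141237487 z 0.011340358433391848 F [ 5.4 -2.2 -0.7] t 28.3
```

>>> send_rows --motion '[{"dp": [-0.0055,0.003,-0.001],"rot": [0,0.003,-0.03],"grip": 0.028},{"dp": [-0.0055,0.003,-0.001],"rot": [0,0.003,-0.02],"grip": 0.028}]'

```text
clock: 28.55
tcp_pos: [0.5312, 0.0241, 0.0113]
orientation: [3.011, -0.871, 0.027]
contact_force: [8.1, -4.5, -1.4]
grip_width: 0.0279
```

```bash
python3 -c "
from h import *
arc()"
```

```text
r 0.13871402844896585 phi -120.1759506847145 tool-90 -122.25538248341411 z 0.011308487100167384 F [ 8.1 -4.5 -1.4] t 28.55
```

Force is climbing near the predicted stop (about -120°). I'll push a little more to confirm.

>>> send_rows --motion '[{"dp": [-0.005,0.003,-0.001],"rot": [0,0,0],"grip": 0.028},{"dp": [-0.005,0.003,-0.001],"rot": [0,0,0],"grip": 0.028}]'

```text
clock: 28.8
tcp_pos: [0.5271, 0.0261, 0.0114]
orientation: [3.006, -0.877, 0.049]
contact_force: [8.3, -5.6, -4.2]
grip_width: 0.0278
```

```bash
python3 -c "
from h import *
arc()"
```

```text
r 0.13912189926576504 phi -122.04596888318589 tool-90 -122.52171727839405 z 0.011448219557299574 F [ 8.3 -5.6 -4.2] t 28.8
```

>>> send_rows --motion '[{"dp": [-0.005,0.003,-0.001],"rot": [0,0,0],"grip": 0.028},{"dp": [-0.005,0.003,-0.001],"rot": [0,0,0],"grip": 0.028}]'

```text
clock: 29.05
tcp_pos: [0.5253, 0.0272, 0.0123]
orientation: [3.001, -0.884, 0.079]
contact_force: [9.6, -6.6, -4.9]
grip_width: 0.028
```

```bash
python3 -c "
from h import *
arc()"
```

```text
r 0.1391542046742075 phi -122.89022236517025 tool-90 -122.83665069818422 z 0.012259058736480758 F [ 9.6 -6.6 -4.9] t 29.05
```

The moment is 1.6 N m, well above 0.6, and the motion has stalled with only the tool tilting, so this is the hard stop. I'll ease off, open, lift and look.

>>> send_rows --motion '[{"dp": [0.002,-0.001,0],"rot": [0,0,0],"grip": 0.028},{"dp": [0.001,-0.0005,-0.001],"rot": [0,0,0],"grip": 0.04},{"dp": [0,0,0],"rot": [0,0,0],"grip": 0.05},{"dp": [0,0,0],"rot": [0,0,0],"grip": 0.05},{"dp": [0,0,0.02],"rot": [0,0,0],"grip": 0.05},{"dp": [0,0,0.04],"rot": [0,0,0],"grip": 0.05},{"dp": [0,0,0.05],"rot": [0,0,0],"grip": 0.05},{"dp": [-0.03,-0.05,0.05],"rot": [0,0,0],"grip": 0.05},{"dp": [-0.01,-0.06,0.03],"rot": [0,0,0],"grip": 0.05},{"dp": [0,-0.06,0],"rot": [0,0,0],"grip": 0.05},{"dp": [0,-0.06,0],"rot": [0,0,0],"grip": 0.05},{"dp": [0,-0.06,0],"rot": [0,0,0],"grip": 0.05},{"dp": [0,0,0],"rot": [0,0,0],"grip": 0.05},{"dp": [0,0,0],"rot": [0,0,0],"grip": 0.05}]'

```text
clock: 30.8
tcp_pos: [0.4877, -0.2569, 0.1939]
orientation: [3.004, -0.881, 0.068]
contact_force: [0.9, 1.1, -1.0]
grip_width: 0.05
```

Run:
```python
from h import *
arc()
T=imaging.grab_frame("top");S=imaging.grab_frame("side")
for n,f in(("T",T),("S",S)):
    m=cv2.inRange(hsv(f),(95,110,50),(130,255,255))
    for c,st,k in blobs(m,(240,150,200,150),40):
        p=plane(f,np.argwhere(k)[:,::-1],0.017);mu=p.mean(0);u=np.linalg.svd(p-mu)[2][0]
        if u[1]>0:u=-u
        print(n,st,mu,np.degrees(np.arctan2(u[1],u[0])),"origin est",mu-u*.14)
a=[rect(f,(.6005,.1440),np.radians(38),.022,(-.08,.05),(-.06,.06),.0003) for f in(T,S)]
for i in a:
    for k in range(-7,5): cv2.line(i,(0,int((.05-k*.01)/.0003)),(6,int((.05-k*.01)/.0003)),(0,0,255) if k else (0,255,0),1)
    for k in range(-5,6): cv2.line(i,(int((.06-k*.01)/.0003),0),(int((.06-k*.01)/.0003),6),(0,0,255) if k else (0,255,0),1)
cv2.imwrite("pics/p5.png",cv2.convertScaleAbs(np.hstack(a),alpha=1.3))
```

```text
r 0.4165710790501342 phi -105.76735616565107 tool-90 -122.70202561844792 z 0.1939315273131843 F [ 0.9  1.1 -1. ] t 30.8
T [315 194  28  19 135] [0.52661914 0.02432958] -121.60293651975427 origin est [0.59998328 0.1435676 ]
S [319 217   8  24 132] [0.52638924 0.02022527] -121.40140638666456 origin est [0.59933352 0.13972059]
```

View pics/p5.png

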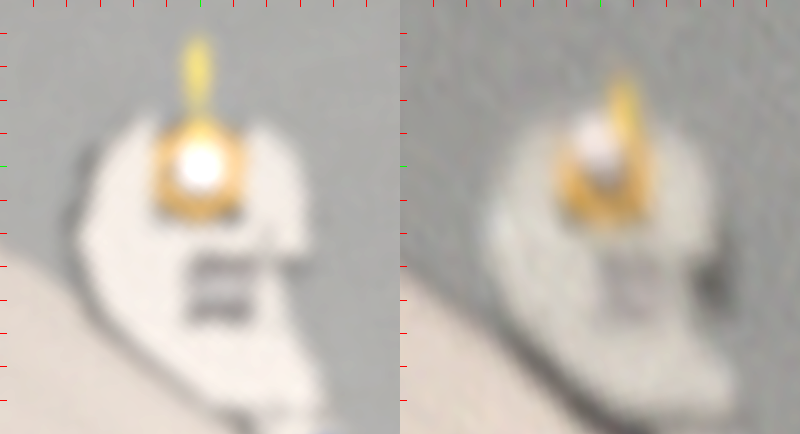

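The mark at (200,125) sits directly under the line at (198,60). The jaws are tight on the nut, the wrench is flat and the arm is clear, so I'll hand in.

```bash
python3 -c "
from bench import hand_in
print(hand_in())"
```

```text
the job is handed in; nothing more can be done
None
```

The loose nut is turned up to its stop with its mark on the yellow line. The wrench is left fitted on it, and I handed the job in at about 31 s of the 72 s allowed.

- **Fitting:** I slid the open wrench onto the nut and felt the mouth bottom touch within about 1 mm of where I predicted. I then laid it on the plate and let go.
- **Closing the jaws:** Six fingertip strokes rolled the worm, until the resistance along the stroke rose from about 4.5 N to 7.8 N. Two early touches went over the advised 10–15 N, at up to 36 N downward. Later strokes ran mostly at 15–24 N.
- **Turning:** The handle showed no free play at the start of the swing, at about 0.65 N m. I swung it about 40° clockwise until it stopped dead at about 1.6 N m.

**Last checks:** Both camera views show the jaws tight on the nut, and the top view shows the mark directly on the line. The handle lies at -121.5°, against -119.5° expected. The top view puts the wrench's origin within about 1 mm of the nut's centre. The side view's estimate was about 4 mm off along the handle. That matches the side camera's bias in earlier readings, and both are within the 6 mm limit. I measured the jaw opening only indirectly, from the stroke resistance, the lack of play and the pictures. I didn't re-measure the other things on the worktop at the end.

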